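# Shift the rotary drive into its third forward slot

## Robot

A 7-joint arm with a two-finger parallel gripper is mounted at the origin on the work surface; the furniture and walls round the work are solid. World frame = base frame: x ahead of the robot, y to its left, z up, the work surface at z = 0. Lengths are in m, angles in rad, forces in N, time in s.
With the tool pointing down it reaches from about 0.4 to 0.85 m from the base axis. Payload 6.9 kg.
Tool frame: the origin (TCP) lies between the finger pads; the fingertips stand 8 mm ahead of it and the grasp point (between the pads) lies 11 mm behind it; z points along the fingers, y is the line along which they close (so a half turn about z gives the same grasp; the last joint's range is limited). The gripper opens to 85 mm and grips with 20 to 120 N. Pads are 22 mm wide; open, the fingers measure 114 mm over their backs; the gripper's body (76 mm by 85 mm) begins 54 mm behind the grasp point. The pads swing forward as they close: fully open they stand 13 mm farther back than shut.
Start: joints at [1.224, 0.507, -0.238, 1.5, 0.126, 1.149, -0.155], TCP at [0.273, -0.562, 0.239] pointing down, gripper open.
Joint ranges: [-3.08, 3.08], [-0.24, 2.05], [-1.43, 1.35], [0, 2.5], [-1.52, 4.66], [0.17, 1.96], [-2.89, 2.89]. Speed limits (rad/s): [2.39, 2.39, 3.14, 3.14, 3.14, 3.14, 3.14].

## Interface

Orientations are given as a rotation vector (axis times angle).
In Python, from rig import arm gives the robot as it stands. The module is installed in compiled form; this text tells all that it offers.
- The arm moves only by the tool apply_moves, never from a script. Its arguments are lists of equal length, an entry for each row: "xyz": the shift along the world's x, y, z in mm, a list of three; "dr": the turn, a rotation vector about the world's x, y, z in degrees, a list of three. In form: {"xyz": [[tx, ty, tz], ...], "dr": [[rx, ry, rz], ...]}. A call has 1 to 20 rows; each row is the pose to reach, as a shift and turn from the pose commanded when the call began; what a row does not reach only later rows make up. A row lasts 1/8 s, in which the tool goes at most 62.5 mm and 10.7 degrees, less where a joint would pass 70% of its speed; a pose out of reach is approached as far as the arm can. A call with a gripper value outside its range is refused whole. "claw" is the finger opening in mm, from 0 to 85.4, set as the call begins (left out, the last holds). The fingers move at their own pace and stop on an object; "force" is the grip in N (left out, the last holds). Time passes only in rows, so rows that repeat a pose let the fingers close. It gives the time, the measured TCP pose, the force, the opening and the grip force at its end, in the units of the state.
- arm.get_obs(): the state, without advancing time (a new reading comes with each control period).
- arm.capture(name): name is "scene" or "top" or "wrist"; returns a dict with "img" (400x640x3 uint8, red, green, blue), "range_z" (400x640 float32, m along the optical axis (not along the pixel's ray), 0 where there is no reading), "K" (3x3 intrinsics, pixels), "xyz" and "orientation" of the camera in the world; the wrist camera has in their place "tool_from_camera" (4x4, takes a point from camera to tool coordinates, whose origin is the TCP and whose axes are the flange's). Camera axes: x right, y down, z forward; pixel columns grow to the right and rows downward; lengths in m; the calibration is good to about 2 mm. A picture is of the moment at which its call begins: read the wrist's pose just before it.
- arm.hand_in(): hands the job in; it is judged then, once.
Trained networks look in a picture, given as the dict that the camera call returned (one of the last four; its "shot" number tells which), for a name from the list of things; names that differ only in an ending like _2 or _b are one class to them, and where a whole thing is asked for, a point or a joint stands for the part that bears it (a point fixed in the world has none). Each returns a list of dicts, best first, with "score" (0 to 1); they miss things now and then, are a little off and sometimes report something else, mostly with a low value. They report only what shows in the picture. A call takes as long as a camera call.
- arm.trace(picture, thing): "region" (400x640 bool, what is visible of it) and "position" ([column, row] in pixels, amid what is visible of it).
- arm.pinpoint(picture, thing): "position" ([column, row] in pixels: a listed point, or the origin of a listed thing).
The state is a dict: "t": time; "q": joint angles; "dq": joint speeds; "joint_efforts": joint torques, N m; "ee_pos": TCP position; "eef_rot": TCP orientation; "ft_force": force on the tool from outside, world axes, zero at the start; "torque": the same for the moment, N m; "finger_gap": finger opening in m; "finger_force": force on a finger pad.
Only numpy, scipy, OpenCV 4.12 (cv2) and the standard library are available. Lean on these libraries where they do the work, as an engineer would, in place of code of your own. Each camera call takes 0.05 s, during which the arm holds its last target. There are 200 camera calls.

## Task

Put the small bench rotary drive into gear with its black-knobbed shift lever: push the lever across the gate's middle channel to the right, then push it forward (away from the robot) all the way into the third forward slot, which is the right-most one, without letting it run into any other slot. Only push the lever with the fingertips or the outside of the fingers, never take it between the fingers, and leave the bush on the faceplate and the other loose things where they are. Finish with the lever left standing in that slot.

Things in the scene. Friction and masses are not known exactly. Their poses are not given: they have to be found in the camera images.
- selector: The rotary drive, bolted down: grey gearbox 118 x 118 mm, gate plate on top at z = 90 mm; on its right a steel faceplate (104 mm wide, top at z = 60 mm, centre at y = -130 mm). Foot plate 138 mm in x, in y from +69 to -189 mm. Origin: on the worktop under the gate's centre; +x = forward (away from the robot), +y = left. It stands turned by up to 0.3 rad.
- gate (a point): Centre of the gate, on top of its plate. The gate: a middle channel along selector y at x = 0, and three forward (+x) and three backward slots at y = +26 (first), 0 and -26 mm (third). Channel and slots are 16 mm wide, the lever's stem 10 mm; the webs between slots are 10 mm wide with round noses; the slots end with the stem's centre 24 mm from the channel's middle line.
- slot3 (a point): Far end of the third forward slot on the gate plate's top: selector x = 24 mm, y = -26 mm, z = 90 mm. The stem stands here when the job is done.
- pivot (a point): The lever's pivot, inside the gearbox: selector x = y = 0, z = 20 mm.
- knob (a point): Centre of the lever's black knob, a barrel-shaped upright grip 35 mm wide and 56 mm high (32 mm below to 24 mm above this point), 135 mm from the pivot, z axis up along the lever. It moves about 48 mm to either side and 45 mm forward or back, sinking up to 18 mm. About 2 N moves the lever; it stays where it is left, with no spring or snap.
- across (a joint): Sideways tilt of the lever, rad: 0 upright, positive = to the right (selector -y). The slot columns lie at -0.355 (first), 0 (second) and +0.355 (third); end stops at -0.37 and +0.37. It starts between -0.36 and -0.02. Crossing between columns is possible only with joint fore near 0.
- fore (a joint): Forward tilt of the lever, rad: 0 in the middle channel, positive = forward (selector +x), stops at +0.335 and -0.335. Starts near 0.
- bush_1: Loose turned aluminium bush, 38 mm wide, 22 mm high, standing on the faceplate; origin at its underside. Leave it alone.
- gauge_block: Loose steel gauge block, 9 x 30 x 35 mm high, on the worktop on the robot's side of the drive; origin at its underside. Leave it alone.
- ring_gauge: Loose steel setting ring, 46 mm wide, 16 mm high, on the robot's side of the drive; origin at its underside. Leave it alone.
- oil_bottle: Loose amber dropper bottle, 34 mm wide, 86 mm high, left of the drive; origin at its underside. Leave it alone.
- eraser: Loose eraser, 19 x 42 x 12 mm, off the near left corner of the drive; origin at its underside. Leave it alone.
- bush_2: Loose turned aluminium bush, 38 mm wide, 19 mm high, behind the drive; origin at its underside. Leave it alone.
- pen: Loose ball pen, 135 mm long, on the worktop to the right; origin at its underside. Leave it alone.

How it is judged:
On the way, in this order (a step that is already met when the one before it is completed fails the run):
1. the lever has been pushed across the middle channel to the right-hand, third column (value of joint across above 0.28 rad and value of joint fore between -0.15 and 0.15 rad), for 0.04 s.
2. the lever has been pushed forward into the third slot (value of joint across above 0.28 rad and value of joint fore above 0.26 rad), for 0.1 s.
At the end, for the whole second after the job is handed in: The lever stands still in the third (right-most) forward slot: sideways tilt over 0.28 rad to the right and forward tilt over 0.26 rad (stop at 0.335); every loose thing is within 15 mm of where it stood (all of step 2 and velocity of joint across between -0.05 and 0.05 rad/s and velocity of joint fore between -0.05 and 0.05 rad/s and distance of each of bush_1, gauge_block, ring_gauge, oil_bottle, eraser, bush_2, pen from where it was at the start of the episode below 0.015 m); the robot touches nothing.
It fails at once if the lever runs into one of the other forward slots (value of joint across below 0.25 rad and value of joint fore above 0.16 rad).
It fails at once if the lever runs into a backward slot (value of joint fore below -0.16 rad).
It fails at once if the lever is taken between the fingers (x of the grasp point in the frame of knob between -0.013 and 0.013 m and y of the grasp point in the frame of knob between -0.013 and 0.013 m and z of the grasp point in the frame of knob between -0.1 and 0.03 m).
It fails at once if a loose bystander is pushed, lifted or carried (over 15 mm) (distance of any of bush_1, gauge_block, ring_gauge, oil_bottle, eraser, bush_2, pen from where it was at the start of the episode above 0.015 m).
It also fails if it takes over 48 s, if anything falls off the work surface, if the arm or the gripper's body presses on something with over 40 N, if the wrist force passes 120 N, or if a joint passes its speed limit or range.

## Working session

There is one attempt and no reset: what is moved stays moved. The work goes in short steps, Python scripts to look and compute and a tool call to move; the robot and the scene stay as the last step left them, time stands still between calls to the robot, and variables do not carry over. Pictures are saved under pics/ and viewed, at most 10 in all, crops included, and the job is handed in when it is done.

Besides the shell and the picture viewer there is one more tool, called after "Request:" as name(argument=value, ...) on one line, values as JSON. apply_moves: Moves the arm, as the interface text tells. Its arguments: {"type":"object","properties":{"xyz":{"type":"array"},"dr":{"type":"array"},"claw":{"type":"number"},"force":{"type":"number"}},"required":["xyz","dr"]}

```bash
mkdir -p pics
cat > h.py <<'E'
import numpy as np, cv2
from scipy.spatial.transform import Rotation as R
from rig import arm
def rot(o):
    o=np.array(o,float)
    if o.shape==(3,3): return o
    return R.from_rotvec(o).as_matrix() if o.size==3 else R.from_quat(o).as_matrix()
def w(c,px,z=None,d=None):
    K=c['K'];r=np.array([(px[0]-K[0,2])/K[0,0],(px[1]-K[1,2])/K[1,1],1.])
    M=rot(c['orientation']);p=np.array(c['xyz'])
    v=M@r
    if z is not None: return p+v*(z-p[2])/v[2]
    return p+v*d
def rng(c,px):
    u,v=int(round(px[0])),int(round(px[1]));a=c['range_z'][v-2:v+3,u-2:u+3];a=a[a>0]
    return float(np.median(a)) if a.size else None
def cloud(c):
    K=c['K'];v,u=np.mgrid[:400,:640];d=c['range_z']
    r=np.stack([(u-K[0,2])/K[0,0]*d,(v-K[1,2])/K[1,1]*d,d],-1)
    return r@rot(c['orientation']).T+np.array(c['xyz'])
E
cat > a.py <<'E'
from h import *
np.set_printoptions(precision=4,suppress=True)
for n in ['top','scene']:
    c=arm.capture(n);cv2.imwrite(f'pics/{n}0.png',c['img'][:,:,::-1]);print(n,c['xyz'],c['orientation'])
    P=cloud(c)
    for t,z in [('gate',.09),('slot3',.09),('pivot',.02),('selector',0),('knob',None),('bush_1',.06)]:
        for r in arm.pinpoint(c,t)[:2]:
            px=r['position'];d=rng(c,px)
            print(t,r['score'],np.array(px), w(c,px,z=z) if z is not None else '', 'surf',w(c,px,d=d) if d else '')
    for r in arm.trace(c,'knob')[:1]:
        m=r['region']&(c['range_z']>0);Q=P[m];print('knobcloud',r['score'],m.sum(),np.percentile(Q,[2,50,98],axis=0))
print(arm.get_obs()['ee_pos'],arm.get_obs()['eef_rot'])
E
python3 a.py
```

```text
top [ 0.3821 -0.1091  1.0688] [-2.1612  2.1253 -0.1685]
gate 0.89 [291.5 206.4] [ 0.5018 -0.0474  0.09  ] surf [ 0.5063 -0.0451  0.0528]
slot3 0.93 [299.  196.9] [ 0.5247 -0.0646  0.09  ] surf [ 0.5301 -0.0629  0.0531]
pivot 0.64 [292.6 212.2] [ 0.4957 -0.0462  0.02  ] surf [ 0.4921 -0.0482  0.0528]
pivot 0.43 [421.8 224.3] [ 0.4706 -0.3716  0.02  ] surf [ 0.4715 -0.3743  0.0091]
selector 0.78 [289.4 212.1] [ 0.4979 -0.0368  0.    ] surf [ 0.492  -0.0405  0.0547]
knob 0.83 [269.  212.8]  surf [ 0.4775 -0.004   0.1679]
knob 0.58 [290.8 213.5]  surf [ 0.4888 -0.0439  0.0534]
bush_1 0.68 [297.6 168.5] [ 0.5997 -0.0581  0.06  ] surf [ 0.6117 -0.0553  0.0044]
bush_1 0.55 [342.1 195.8] [ 0.5336 -0.1683  0.06  ] surf [ 0.533  -0.1681  0.0639]
knobcloud 0.8 259 [[ 0.473  -0.0354  0.0693]
 [ 0.4891 -0.009   0.167 ]
 [ 0.5023  0.011   0.1745]]
scene [-0.4491  0.3924  0.7981] [-1.2688  2.0214 -1.1067]
gate 0.98 [318.  211.3] [ 0.5044 -0.06    0.09  ] surf [ 0.5471 -0.0803  0.0583]
slot3 0.65 [314.2 204.2] [ 0.5403 -0.0656  0.09  ] surf [ 0.5414 -0.0661  0.0893]
pivot 0.65 [314.4 232.8] [ 0.5072 -0.0503  0.02  ] surf [ 0.4321 -0.0156  0.0811]
selector 0.63 [317.5 239.8] [ 0.4987 -0.0557  0.    ] surf [ 0.4346 -0.0254  0.054 ]
knob 0.77 [299.  201.8]  surf [0.475  0.0064 0.1556]
knob 0.29 [314.8 236.5]  surf [ 0.4314 -0.0163  0.0697]
bush_1 0.67 [350.3 207.7] [ 0.522  -0.1692  0.06  ] surf [ 0.5154 -0.1653  0.065 ]
bush_1 0.29 [320.  277.8] [0.295  0.0345 0.06  ] surf [0.3507 0.0077 0.0048]
knobcloud 0.7 321 [[ 0.4684 -0.0653  0.0208]
 [ 0.4787 -0.0093  0.1444]
 [ 0.6269  0.0114  0.172 ]]
[ 0.2734 -0.562   0.2393] [-3.0614 -0.7051 -0.    ]
```

```bash
cat > b.py <<'E'
from h import *
np.set_printoptions(precision=4,suppress=True)
ims=[]
for n in ['top','scene']:
    c=arm.capture(n);P=cloud(c)
    ims.append(cv2.resize(c['img'][120:300,200:440],None,fx=3,fy=3,interpolation=cv2.INTER_CUBIC)[:,:,::-1])
    for lo,hi,t in [(.083,.097,'plate'),(.055,.065,'face')]:
        m=(P[...,2]>lo)&(P[...,2]<hi)&(abs(P[...,0]-.5)<.15)&(abs(P[...,1]+.1)<.2)&(c['range_z']>0)
        m=cv2.morphologyEx(m.astype(np.uint8),cv2.MORPH_OPEN,np.ones((2,2)))
        k,l,s,_=cv2.connectedComponentsWithStats(m);i=1+s[1:,4].argmax()
        Q=P[l==i];print(n,t,len(Q),cv2.minAreaRect(Q[:,:2].astype(np.float32)*1000),np.median(Q,0))
    for t in ['bush_1','gauge_block','ring_gauge','oil_bottle','eraser','pen']:
        for r in arm.trace(c,t)[:3]:
            q=P[r['region']&(c['range_z']>0)];print(t,round(r['score'],2),np.median(q,0),len(q))
    m=(P[...,2]>.12)&(P[...,2]<.2)&(abs(P[...,0]-.5)<.1)&(abs(P[...,1]+.05)<.1);Q=P[m]
    print('high',len(Q),np.percentile(Q,[2,50,98],axis=0))
    T=Q[Q[:,2]>np.percentile(Q[:,2],95)-.006]; print('topface',T.mean(0),T.min(0),T.max(0))
cv2.imwrite('pics/t1.png',ims[0]);cv2.imwrite('pics/s1.png',ims[1])
E
python3 b.py
```

```text
top plate 1767 ((472.88336181640625, -52.99671936035156), (199.4351348876953, 120.36998748779297), 10.786421775817871) [ 0.4984 -0.0547  0.0907]
top face 1212 ((491.72943115234375, -145.23548889160156), (101.83030700683594, 207.23193359375), 45.611358642578125) [ 0.5188 -0.1753  0.0609]
bush_1 0.51 [ 0.5278 -0.1738  0.0685] 162
gauge_block 0.41 [ 0.379  -0.034   0.0342] 61
ring_gauge 0.8 [ 0.3976 -0.1394  0.0163] 240
oil_bottle 0.66 [0.4314 0.0564 0.0504] 176
eraser 0.56 [ 0.5014 -0.0966  0.0611] 5307
eraser 0.42 [0.3634 0.0118 0.0118] 120
pen 0.72 [ 0.4678 -0.3746  0.0091] 219
pen 0.31 [ 0.4896 -0.0108  0.1671] 247
high 236 [[ 0.4729 -0.0236  0.1427]
 [ 0.4874 -0.0074  0.1673]
 [ 0.5036  0.0119  0.1749]]
topface [ 0.4882 -0.0038  0.1712] [ 0.4744 -0.0169  0.1678] [0.501  0.0094 0.1776]
scene plate 935 ((75.88754272460938, 187.47735595703125), (159.94808959960938, 1115.807861328125), 60.51692199707031) [ 0.477  -0.0488  0.0896]
scene face 473 ((522.404296875, -193.6693115234375), (99.19876098632812, 184.8651580810547), 12.713529586791992) [ 0.5043 -0.1676  0.0599]
bush_1 0.7 [ 0.5207 -0.1709  0.0721] 129
bush_1 0.17 [ 0.472  -0.0603  0.0588] 4198
gauge_block 0.51 [ 0.5199 -0.1711  0.0696] 140
gauge_block 0.48 [ 0.372  -0.0326  0.0218] 112
ring_gauge 0.73 [ 0.4774 -0.0054  0.1504] 267
ring_gauge 0.57 [ 0.3861 -0.1364  0.0141] 212
oil_bottle 0.57 [0.4198 0.0643 0.04  ] 305
eraser 0.61 [0.3568 0.0108 0.0095] 153
high 222 [[ 0.4676 -0.022   0.1252]
 [ 0.4752 -0.0028  0.1567]
 [ 0.4929  0.0114  0.1724]]
topface [ 0.481  -0.0026  0.1694] [ 0.4697 -0.016   0.1656] [0.4953 0.0117 0.1752]
```

View pics/t1.png

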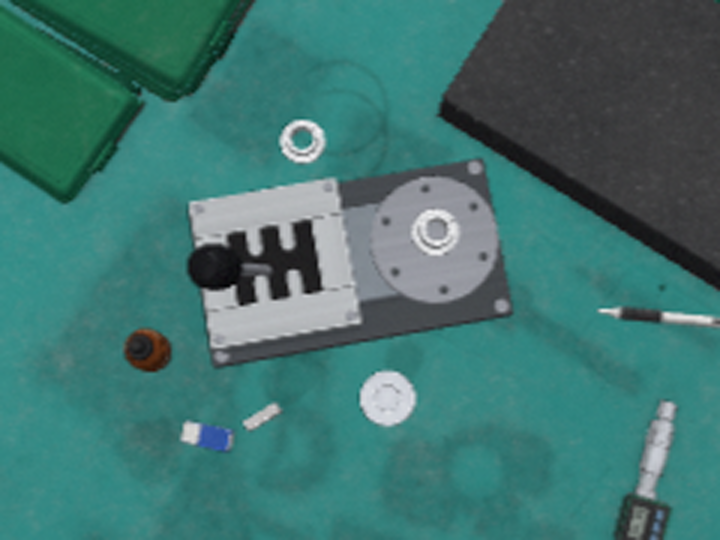

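View pics/scene0.png

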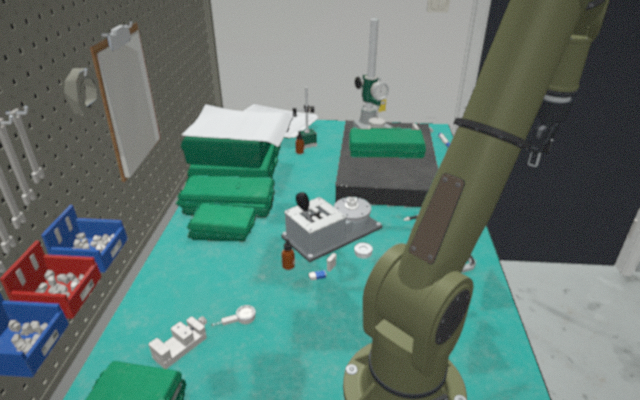

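```bash
cat > c.py <<'E'
from h import *
np.set_printoptions(precision=4,suppress=True)
c=arm.capture('top')
C=np.array([w(c,(a/3+200-.33,b/3+120-.33),z=.09) for a,b in [(190,203),(338,180),(360,322),(210,345)]])
print(C,C.mean(0))
y=(C[0]-C[1]+C[3]-C[2]);x=(C[0]-C[3]+C[1]-C[2]);print('yaw',np.arctan2(-y[0],y[1]),np.arctan2(x[1],x[0]),np.linalg.norm(y)/2,np.linalg.norm(x)/2)
P=cloud(c);m=(abs(P[...,2]-.0905)<.004)&(abs(P[...,0]-.5)<.12)&(abs(P[...,1]+.05)<.1)
print('face centre',w(c,(435/3+200,240/3+120),z=.06),'bush1',w(c,(435/3+200,231/3+120),z=.082))
k,l,s,_=cv2.connectedComponentsWithStats(cv2.erode(m.astype(np.uint8),np.ones((2,2))));i=1+s[1:,4].argmax()
print(s[i],cv2.minAreaRect(P[l==i][:,:2].astype(np.float32)*1000))
E
python3 c.py
```

```text
[[ 0.5462  0.0214  0.09  ]
 [ 0.5667 -0.0954  0.09  ]
 [ 0.4543 -0.1146  0.09  ]
 [ 0.4345  0.0017  0.09  ]] [ 0.5004 -0.0467  0.09  ]
yaw 0.17144285688106436 0.17203815501912578 0.11827547417584516 0.11370972507147689
face centre [ 0.5234 -0.1755  0.06  ] bush1 [ 0.5275 -0.174   0.082 ]
[ 264  180   56   56 1356] ((499.1370849609375, -46.859657287597656), (115.14726257324219, 115.19184112548828), 10.859755516052246)
```

Request:
apply_moves(xyz=[[15,44,2],[30,88,3],[45,131,5],[60,175,6],[75,219,8],[90,263,9],[105,306,11],[120,350,12],[135,394,14],[150,438,15],[165,481,17],[180,525,18],[195,569,20],[210,613,21],[210,613,21],[210,613,21],[210,613,21]], dr=[[0,0,5],[0,0,11],[0,0,16],[0,0,21],[0,0,26],[0,0,32],[0,0,37],[0,0,42],[0,0,48],[0,0,53],[0,0,58],[0,0,63],[0,0,69],[0,0,74],[0,0,74],[0,0,74],[0,0,74]], claw=20)

```text
t: 3.68
ee_pos: [0.4832, 0.0496, 0.2602]
eef_rot: [2.023, 2.403, -0.001]
ft_force: [-0.2, -0.7, -0.9]
finger_gap: 0.0196
finger_force: 0.0
```

Request:
apply_moves(xyz=[[0,0,-40],[0,0,-80],[0,0,-122],[0,0,-122],[0,0,-122]], dr=[[0,0,0],[0,0,0],[0,0,0],[0,0,0],[0,0,0]])

```text
t: 4.3
ee_pos: [0.4841, 0.0508, 0.1396]
eef_rot: [2.021, 2.404, 0.001]
ft_force: [-0.5, 1.0, 1.1]
finger_gap: 0.0199
finger_force: 0.0
```

```bash
cat > d.py <<'E'
from h import *
import sys
np.set_printoptions(precision=4,suppress=True)
o=arm.get_obs();print(o['t'],np.array(o['ee_pos']),np.array(o['ft_force']))
im=[]
for n in ['top','wrist','scene']:
    c=arm.capture(n);
    if n=='wrist':
        T=np.eye(4);T[:3,:3]=rot(o['eef_rot']);T[:3,3]=o['ee_pos'];T=T@c['tool_from_camera'];c['xyz']=T[:3,3];c['orientation']=T[:3,:3]
    im.append(cv2.resize(c['img'][120:270,200:400],(400,300)) if n=='top' else cv2.resize(c['img'],(400,250)) if n=='wrist' else cv2.resize(c['img'][150:275,230:430],(400,250)))
    P=cloud(c);S=P-[.5,-.047,0];X=S[...,0]*.985+S[...,1]*.171;Y=-S[...,0]*.171+S[...,1]*.985;Z=P[...,2]
    for r in arm.trace(c,'knob')[:1]:
        m=r['region']&(c['range_z']>0)&(Z>.115)&(Z<.185)
        if m.sum()>5: print(n,round(r['score'],2),m.sum(),'sel pct',np.percentile(np.stack([X[m],Y[m],Z[m]],1),[3,50,97],axis=0).round(4).tolist())
cv2.imwrite('pics/%s.png'%sys.argv[1],np.vstack([np.hstack([im[1],im[2]]),np.hstack([im[0],im[0]*0])])[:,:,::-1])
E
python3 d.py v1
```

```text
4.3 [0.4841 0.0508 0.1396] [-0.5083  1.0144  1.065 ]
top 0.71 233 sel pct [[-0.0197, 0.0253, 0.1445], [-0.0058, 0.041, 0.1677], [0.0103, 0.0582, 0.1743]]
scene 0.59 198 sel pct [[-0.0245, 0.0323, 0.1229], [-0.0175, 0.0473, 0.1544], [-0.0039, 0.06, 0.1718]]
```

View pics/v1.png

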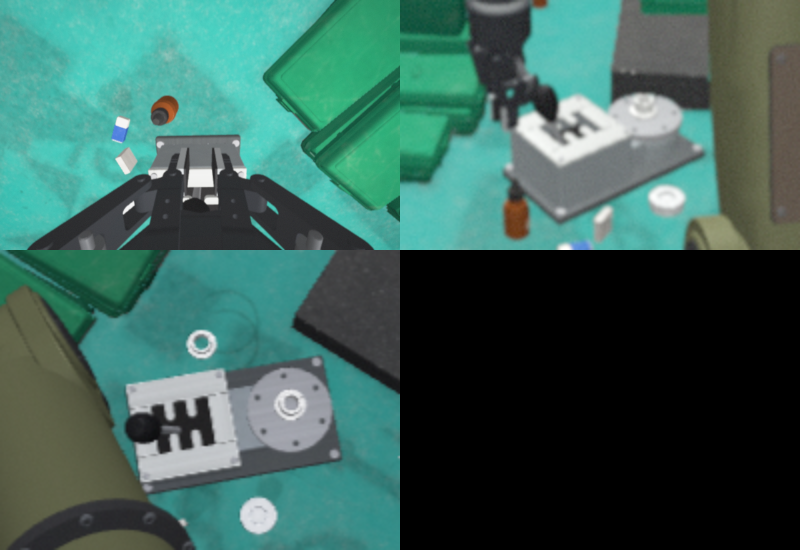

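Request:
apply_moves(xyz=[[2,-10,0],[3,-20,0],[5,-28,0],[6,-34,0],[7,-40,0],[8,-46,0],[9,-52,0],[10,-58,0],[11,-64,0],[12,-70,0],[13,-76,0],[14,-82,0],[15,-88,0],[15,-88,0]], dr=[[0,0,0],[0,0,0],[0,0,0],[0,0,0],[0,0,0],[0,0,0],[0,0,0],[0,0,0],[0,0,0],[0,0,0],[0,0,0],[0,0,0],[0,0,0],[0,0,0]])

```text
t: 6.35
ee_pos: [0.4985, -0.0379, 0.1382]
eef_rot: [2.022, 2.404, -0.001]
ft_force: [0.4, 0.6, -0.4]
finger_gap: 0.0197
finger_force: 0.1
```

```bash
python3 d.py v2
```

```text
6.35 [ 0.4985 -0.0379  0.1382] [ 0.3998  0.5552 -0.4034]
wrist 0.57 2903 sel pct [[-0.0105, -0.0126, 0.1281], [-0.0006, -0.0057, 0.1604], [0.0107, -0.002, 0.1729]]
scene 0.7 117 sel pct [[-0.0416, -0.0296, 0.1186], [-0.0191, -0.0118, 0.1485], [-0.0085, 0.0051, 0.1784]]
```

View pics/v2.png

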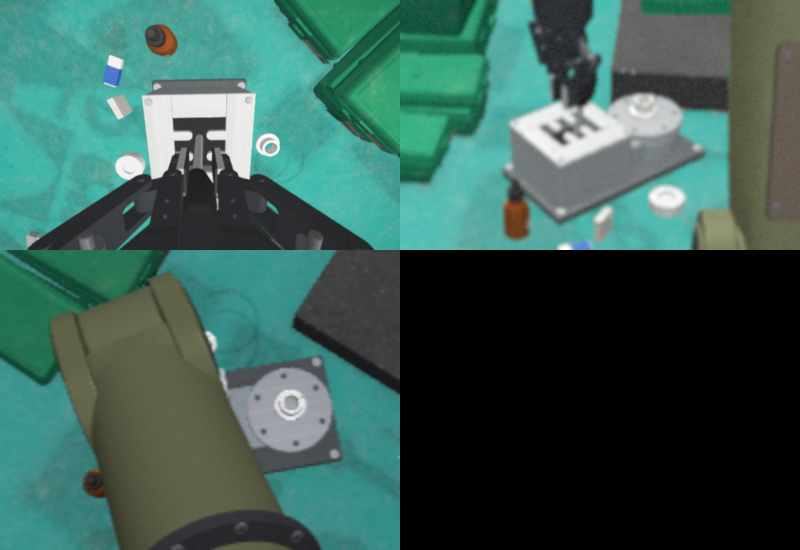

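Request:
apply_moves(xyz=[[1,-5,0],[2,-10,0],[3,-15,0],[4,-20,0],[4,-24,0],[5,-27,0],[5,-27,0]], dr=[[0,0,0],[0,0,0],[0,0,0],[0,0,0],[0,0,0],[0,0,0],[0,0,0]])

```text
t: 7.52
ee_pos: [0.5032, -0.0645, 0.1382]
eef_rot: [-2.021, -2.405, 0.001]
ft_force: [-1.2, 0.9, 0.1]
finger_gap: 0.02
finger_force: 0.5
```

Request:
apply_moves(xyz=[[0,-2,0],[1,-4,0],[1,-5,0],[1,-5,0]], dr=[[0,0,0],[0,0,0],[0,0,0],[0,0,0]])

```text
t: 8.02
ee_pos: [0.5039, -0.0679, 0.1379]
eef_rot: [-2.018, -2.405, -0.001]
ft_force: [-2.7, 5.1, -2.8]
finger_gap: 0.02
finger_force: 2.7
```

```bash
python3 d.py v3
```

```text
8.025 [ 0.5039 -0.0679  0.1379] [-2.6704  5.1165 -2.8185]
wrist 0.96 3444 sel pct [[-0.0104, -0.0471, 0.1244], [-0.0003, -0.037, 0.1548], [0.0109, -0.0294, 0.1672]]
scene 0.54 92 sel pct [[-0.0234, -0.0588, 0.119], [-0.0192, -0.0433, 0.1424], [-0.0116, -0.0336, 0.1583]]
```

Request:
apply_moves(xyz=[[-2,11,0],[-4,22,0],[-8,44,0],[-8,44,0],[-28,41,0],[-48,37,0],[-67,34,0],[-67,34,0],[-64,16,0],[-60,-6,0],[-56,-31,0],[-56,-31,0],[-56,-31,0]], dr=[[0,0,0],[0,0,0],[0,0,0],[0,0,0],[0,0,0],[0,0,0],[0,0,0],[0,0,0],[0,0,0],[0,0,0],[0,0,0],[0,0,0],[0,0,0]])

```text
t: 9.95
ee_pos: [0.449, -0.0996, 0.1383]
eef_rot: [2.02, 2.406, 0.001]
ft_force: [-1.1, -0.6, 0.3]
finger_gap: 0.0202
finger_force: 0.0
```

```bash
python3 d.py v4
```

```text
9.95 [ 0.449  -0.0996  0.1383] [-1.1449 -0.611   0.3286]
wrist 0.9 4056 sel pct [[-0.0196, -0.0486, 0.1251], [-0.0062, -0.0373, 0.152], [0.0079, -0.0295, 0.1675]]
scene 0.54 165 sel pct [[-0.0225, -0.0471, 0.1209], [-0.0131, -0.036, 0.1453], [0.0034, -0.029, 0.1663]]
```

View pics/v4.png

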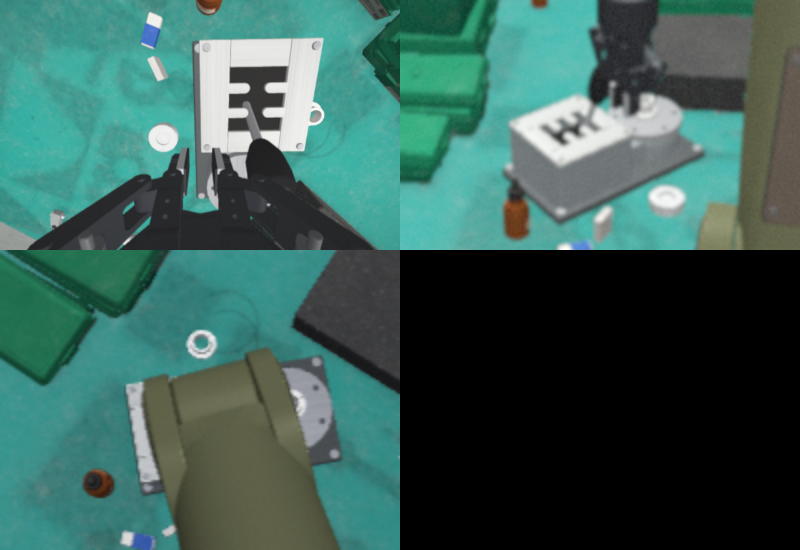

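Request:
apply_moves(xyz=[[6,1,0],[11,2,0],[16,3,0],[21,4,0],[26,5,0],[31,5,0],[36,6,0],[41,7,0],[45,8,0],[47,8,0],[47,8,0]], dr=[[0,0,0],[0,0,0],[0,0,0],[0,0,0],[0,0,0],[0,0,0],[0,0,0],[0,0,0],[0,0,0],[0,0,0],[0,0,0]])

```text
t: 11.62
ee_pos: [0.4955, -0.0919, 0.1382]
eef_rot: [-2.02, -2.406, -0.0]
ft_force: [-2.1, 0.9, 0.5]
finger_gap: 0.0195
finger_force: 0.5
```

```bash
python3 d.py v5
```

```text
11.625 [ 0.4955 -0.0919  0.1382] [-2.0798  0.9357  0.5231]
wrist 0.86 3656 sel pct [[0.0129, -0.0433, 0.1228], [0.0244, -0.0346, 0.1505], [0.0415, -0.0273, 0.1628]]
scene 0.75 119 sel pct [[0.0104, -0.0403, 0.1181], [0.02, -0.033, 0.143], [0.0352, -0.0272, 0.1618]]
```

View pics/v5.png

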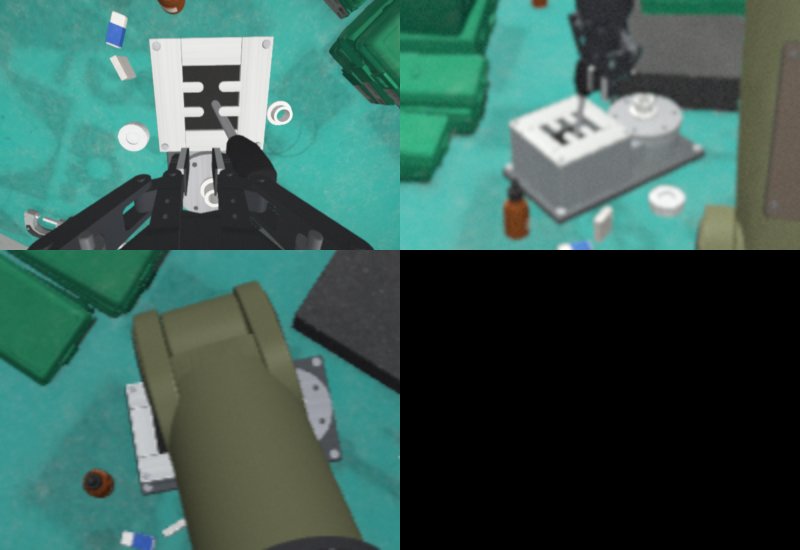

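Request:
apply_moves(xyz=[[4,1,0],[8,1,0],[11,2,0],[14,2,0],[16,3,0],[16,3,0]], dr=[[0,0,0],[0,0,0],[0,0,0],[0,0,0],[0,0,0],[0,0,0]])

```text
t: 12.68
ee_pos: [0.5117, -0.0891, 0.1383]
eef_rot: [2.02, 2.405, 0.0]
ft_force: [-0.9, -0.7, -0.8]
finger_gap: 0.0199
finger_force: 0.4
```

Request:
apply_moves(xyz=[[2,0,0],[4,1,0],[5,1,0],[5,1,0]], dr=[[0,0,0],[0,0,0],[0,0,0],[0,0,0]])

```text
t: 13.18
ee_pos: [0.515, -0.0883, 0.1378]
eef_rot: [-2.02, -2.404, 0.004]
ft_force: [-6.0, -1.5, -1.3]
finger_gap: 0.0199
finger_force: 2.7
```

```bash
python3 d.py v6
```

```text
13.175 [ 0.515  -0.0883  0.1378] [-5.9922 -1.5167 -1.3194]
wrist 0.71 3917 sel pct [[0.028, -0.0435, 0.1199], [0.0421, -0.0336, 0.1483], [0.0601, -0.0256, 0.1599]]
scene 0.57 139 sel pct [[0.0245, -0.0411, 0.1178], [0.037, -0.0318, 0.1391], [0.0543, -0.0255, 0.1617]]
```

Request:
apply_moves(xyz=[[-10,-2,0],[-25,-4,0],[-45,-8,0],[-60,-10,0],[-60,-10,40],[-60,-10,80],[-60,-10,110],[-60,-10,110],[-60,-10,110]], dr=[[0,0,0],[0,0,0],[0,0,0],[0,0,0],[0,0,0],[0,0,0],[0,0,0],[0,0,0],[0,0,0]])

```text
t: 14.6
ee_pos: [0.4558, -0.0982, 0.2478]
eef_rot: [2.021, 2.405, -0.001]
ft_force: [-0.2, 0.0, 0.2]
finger_gap: 0.02
finger_force: 0.0
```

```bash
python3 d.py v7
```

```text
14.6 [ 0.4558 -0.0982  0.2478] [-0.1701  0.0174  0.1954]
wrist 0.9 1899 sel pct [[0.0265, -0.059, 0.1243], [0.0391, -0.0405, 0.153], [0.0576, -0.0271, 0.162]]
scene 0.51 218 sel pct [[0.0237, -0.0565, 0.1186], [0.0328, -0.0372, 0.1436], [0.0513, -0.0255, 0.1614]]
```

View pics/v7.png

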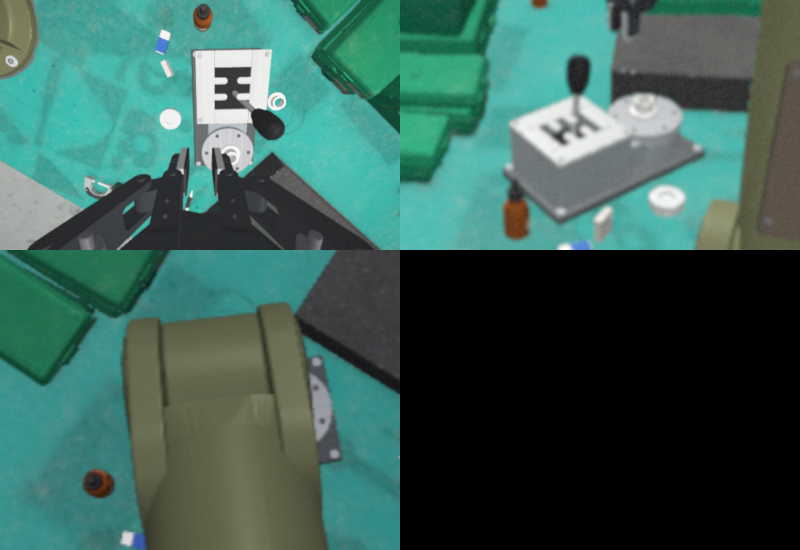

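The lever's stem is at the end of the third forward slot (wrist view: stem near (237,95), knob near (268,124)). The gripper is clear of it and the loose things haven't moved.

```bash
python3 -c "
from rig import arm
print(arm.hand_in())"
```

```text
the job is handed in; nothing more can be done
None
```

The lever was pushed right across the middle channel, then forward to its stop in the third slot. It was left standing there with the gripper clear, and the job is handed in; `hand_in()` returned no verdict.

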